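# Make up the lamp-circuit repair kit in its fitted tray

### The arm

A 6-joint arm with a two-finger parallel gripper is mounted at the origin on a cart in front of the work surface, level with it; the furniture and walls round the work are solid. World frame = base frame: x ahead of the robot, y to its left, z up, the work surface at z = 0. Lengths are in mm, angles in rad, forces in N, time in s.
With the tool pointing down it reaches from about 350 to 850 mm from the base axis. Payload 8.1 kg.
Tool frame: the origin (TCP) lies on the front face of the gripper's body, between the roots of the fingers; the fingertips stand bot.tip_extent ahead of it and the grasp point (between the pads) lies 54 mm ahead of it (bot.tip_extent is the distance from the TCP to the fingertips, in mm); z points along the fingers, y is the line along which they close (so a half turn about z gives the same grasp; the last joint's range is limited). The gripper opens to 85 mm and grips with 20 to 120 N. Pads are 22 mm wide; open, the fingers measure 114 mm over their backs; the gripper's body (76 mm by 85 mm) begins 54 mm behind the grasp point. The pads swing forward as they close: fully open they stand 13 mm farther back than shut.
Start: joints at [1.092, 0.13, 1.488, -0, 1.523, -0.085], TCP at [230.2, 554.088, 303.892] pointing down, gripper open.
Joint ranges: [-2.96, 2.96], [-0.89, 2.26], [0.02, 2.5], [-1.34, 4.48], [0, 2.73], [-2.66, 2.66]. Speed limits (rad/s): [2.39, 2.39, 2.79, 3.14, 3.14, 3.14].

### API

Orientations are given as a unit quaternion [w, x, y, z].
In Python, from workcell import sensors, eyes, bot gives the robot as it stands. The module is installed in compiled form; this text tells all that it offers.
- The arm moves only by the tool arm_command, never from a script. Its argument "targets" is a list of rows, each a list of 7 numbers: the turn, a rotation vector about the world's x, y, z in shares of 120 degrees (1.0 is 120 degrees), then the shift along the world's x, y, z in parts of the range, where 1.0 means 75 cm, then the opening, from 0 (shut) to 1 (fully open). A call has 1 to 12 rows; each row is the pose to reach, as a shift and turn from the pose commanded when the call began; what a row does not reach only later rows make up. A row lasts 1/12 s, in which the tool goes at most 41.7 mm and 7.16 degrees, less where a joint would pass 70% of its speed; a pose out of reach is approached as far as the arm can. A call with a gripper value outside its range is refused whole. The fingers move at their own pace and stop on an object; "grip_force" is the grip in N (left out, the last holds). Time passes only in rows, so rows that repeat a pose let the fingers close. It gives the time, the measured TCP pose, the force, the opening and the grip force at its end, in the units of the state.
- sensors.state(): the state, without advancing time (a new reading comes with each control period).
- eyes.camera(name): name is "scene" or "top" or "wrist"; returns (picture, depth): 480x640x3 uint8, blue, green, red; 480x640 float32, mm along the optical axis (not along the pixel's ray), 0 where there is no reading.
- eyes.camera_model(name): a dict with "camera_matrix" (3x3 intrinsics, pixels), "world_from_camera" (4x4, takes a point from camera to world coordinates). Camera axes: x right, y down, z forward; pixel columns grow to the right and rows downward; lengths in mm; the calibration is good to about 2 mm. A picture is of the moment at which its call begins: read the wrist's pose just before it. camera_model takes no time and is no camera call; for the wrist camera it gives the pose at the moment of the call.
- bot.sign_off(): hands the job in; it is judged then, once.
The state is a dict: "time": time; "q": joint angles; "joint_vel": joint speeds; "tau": joint torques, N m; "ee_pos": TCP position; "tcp_rot": TCP orientation; "wrist_force": force on the tool from outside, world axes, zero at the start; "ft_torque": the same for the moment, N m; "width": finger opening in mm; "grasp_force": force on a finger pad.
Only numpy, scipy, OpenCV 4.12 (cv2) and the standard library are available. Lean on these libraries where they do the work, as an engineer would, in place of code of your own. Each camera call takes 0.05 s, during which the arm holds its last target. There are 200 camera calls.

### The job

Make up the kit for repairing the range hood's lamp circuit: put the solder reel, the flat flux tin, the little fuse box and the upright lamp box into the steel tray, each fully down in the recess made for it and the same way up as it stands now. The bigger grease tin and the bigger carton look similar but are not part of the kit: leave them where they are.

Things in the scene. Friction and masses are not known exactly. Their poses are not given: they have to be found in the camera images.
- solder_reel: small reel of solder, orange flanges and a silvery core, standing on one flange: 48 mm across, 30 mm high, 0.2 kg. Origin: centre of its underside, z up.
- flux_tin: flat round yellow-brown flux tin: 54 mm across, 22 mm high. Origin: centre of its underside, z up.
- fuse_box: little white and red cardboard box of fuses, lying flat: 36 (x) by 60 (y) mm, 29 mm high. Origin: centre of its underside, z up.
- lamp_box: cream and blue box of one lamp, standing upright: 46 (x) by 45 (y) mm, 76 mm high. Origin: centre of its underside, z up.
- grease_tin: the bigger (grease) tin, taller than the flux tin: 68 mm across, 62 mm high, grey lid, yellow and red side. Not part of the kit. Origin: centre of its underside, z up.
- carton: the bigger white and dark-grey carton, lying flat: 51 (x) by 70 (y) mm, 31 mm high. Not part of the kit. Origin: centre of its underside, z up.
- insert_reel: grey plastic insert 83x83x22 mm, one of four alike outside, 84 mm apart, filling a low fixed steel tray two by two (rim 20 mm above the bench, end handles stand out 12 mm). Recess: round, 58 mm wide, 14 mm deep (floor at z = 8 mm), for the solder reel. Origin: centre of its underside, 4 mm above the bench, below the recess centre; x, y along edges, z up; top z = 22 mm.
- insert_tin: grey plastic insert 83x83x22 mm, one of four alike outside, 84 mm apart, filling a low fixed steel tray two by two (rim 20 mm above the bench, end handles stand out 12 mm). Recess: round, 64 mm wide (the wider round one), 10 mm deep (floor at z = 12 mm), for the flux tin. Origin: centre of its underside, 4 mm above the bench, below the recess centre; x, y along edges, z up; top z = 22 mm.
- insert_fuses: grey plastic insert 83x83x22 mm, one of four alike outside, 84 mm apart, filling a low fixed steel tray two by two (rim 20 mm above the bench, end handles stand out 12 mm). Recess: oblong, 46 (x) by 70 (y) mm, 14 mm deep (floor at z = 8 mm), for the fuse box. Origin: centre of its underside, 4 mm above the bench, below the recess centre; x, y along edges, z up; top z = 22 mm.
- insert_lamp: grey plastic insert 83x83x22 mm, one of four alike outside, 84 mm apart, filling a low fixed steel tray two by two (rim 20 mm above the bench, end handles stand out 12 mm). Recess: square, 56 by 56 mm, 16 mm deep (floor at z = 6 mm), for the lamp box standing upright. Origin: centre of its underside, 4 mm above the bench, below the recess centre; x, y along edges, z up; top z = 22 mm.
Not all that is in view belongs to the job. Leave any green look-alike of the flux_tin alone.

How it is judged:
By the outcome, as a careful person would: the job done as asked, in the order asked, and still so for the second after the job is handed in, with the robot touching nothing.
It also fails if it takes over 88 s, if anything falls off the work surface, if the arm or the gripper's body presses on something with over 40 N, if the wrist force passes 120 N, or if a joint passes its speed limit or range.

## Working session

There is one attempt and no reset: what is moved stays moved. The work goes in short steps, Python scripts to look and compute and a tool call to move; the robot and the scene stay as the last step left them, time stands still between calls to the robot, and variables do not carry over. Pictures are saved under pics/ and viewed, at most 14 in all, crops included, and the job is handed in when it is done.

Besides the shell and the picture viewer there is one more tool, called after "Call:" as name(argument=value, ...) on one line, values as JSON. arm_command: Moves the arm, as the interface text tells. Its arguments: {"type":"object","properties":{"targets":{"type":"array"},"grip_force":{"type":"number"}},"required":["targets"]}

```bash
mkdir -p pics
python3 - <<'E'
from workcell import sensors, eyes, bot
import cv2,numpy as np
print(sensors.state(), bot.tip_extent)
for n in("top","scene"):
    p,d=eyes.camera(n); cv2.imwrite(f"pics/{n}0.png",p); np.save(f"pics/{n}0.npy",d)
    print(n,eyes.camera_model(n))
E
```

```text
{'time': 0.0, 'q': array([ 1.09162874e+00,  1.31144218e-01,  1.48928653e+00, -1.91626209e-06,
        1.52299695e+00, -8.54133421e-02]), 'joint_vel': array([ 0.00050264, -0.00102157, -0.00146558,  0.00061405, -0.00139962,
        0.00250093]), 'tau': array([ 3.86403204e-03, -5.69335377e+01, -5.00597906e+01,  2.09823702e-04,
        1.34172582e-02, -4.00655449e-05]), 'ee_pos': array([229.98903959, 553.71880394, 302.85045194]), 'tcp_rot': array([-2.54661851e-04,  1.95607609e-01,  9.80681815e-01, -8.81471412e-04]), 'wrist_force': array([0.7428729 , 0.13481138, 0.20623802]), 'ft_torque': array([ 0.00974791, -0.00354693,  0.02251042]), 'grasp_force': 0.0, 'width': 85.60819536423949} 72.6
top {'camera_matrix': array([[573.58975165,   0.        , 315.52022793],
       [  0.        , 573.58975165, 235.08674155],
       [  0.        ,   0.        ,   1.        ]]), 'world_from_camera': array([[ 5.85499929e-02, -9.77546781e-01,  2.02420821e-01,
         2.40891760e+02],
       [-9.98273409e-01, -5.63782179e-02,  1.64832622e-02,
         1.20171646e+01],
       [-4.70103478e-03, -2.03036418e-01, -9.79159902e-01,
         1.42417283e+03],
       [ 0.00000000e+00,  0.00000000e+00,  0.00000000e+00,
         1.00000000e+00]])}
scene {'camera_matrix': array([[490.92549947,   0.        , 320.6953747 ],
       [  0.        , 490.92549947, 244.95196863],
       [  0.        ,   0.        ,   1.        ]]), 'world_from_camera': array([[ 8.17365520e-01, -2.80114035e-01,  5.03437914e-01,
         4.53563918e+01],
       [-5.75593113e-01, -3.59702898e-01,  7.34374832e-01,
        -6.48236889e+02],
       [-2.46206207e-02, -8.90028063e-01, -4.55240455e-01,
         4.63414958e+02],
       [ 0.00000000e+00,  0.00000000e+00,  0.00000000e+00,
         1.00000000e+00]])}
```

View pics/top0.png

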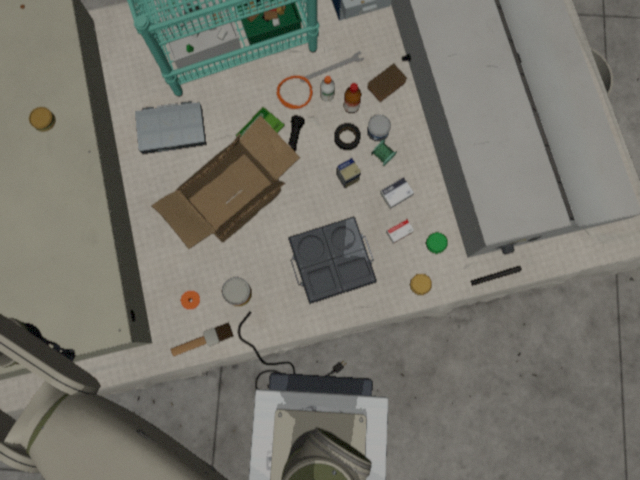

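View pics/scene0.png

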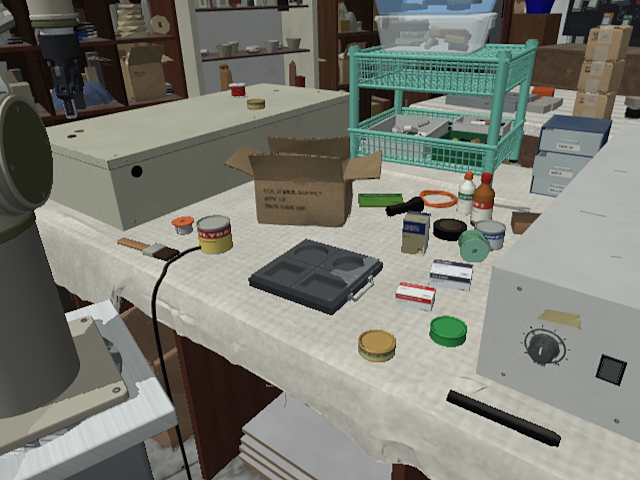

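The top view shows these objects:
- Orange reel at (190,299), grey grease tin at (236,291) and yellow flux tin at (421,284).
- Green tin look-alike at (437,243) and green reel at (384,152).
- Red/white fuse box at (400,231), grey/white carton at (397,193) and lamp box at (348,172).
- Tray at (332,259), and a second yellow tin on the cabinet at (41,119).

Next I measure them and enlarge the area.

```bash
cat > h.py <<'E'
import cv2,numpy as np
from workcell import sensors, eyes, bot
def cloud(d,m):
    K=m["camera_matrix"];v,u=np.indices(d.shape)
    P=np.stack([(u-K[0,2])/K[0,0]*d,(v-K[1,2])/K[1,1]*d,d],-1)
    T=m["world_from_camera"]
    return P@T[:3,:3].T+T[:3,3]
def rays(uv,z,m):
    K=m["camera_matrix"];T=m["world_from_camera"];uv=np.atleast_2d(uv).astype(float)
    r=np.c_[(uv-K[[0,1],[2,2]])/K[0,0],np.ones(len(uv))]@T[:3,:3].T
    return (T[:3,3]+r*((z-T[2,3])/r[:,2])[:,None])[:,:2]
def rect(xy):
    (c,s,a)=cv2.minAreaRect(np.float32(xy)); return np.round(c,1),np.round(s,1),round(a,1)
E
python3 - <<'E'
from h import *
p=cv2.imread("pics/top0.png");d=np.load("pics/top0.npy");m=eyes.camera_model("top");C=cloud(d,m)
for n,(u,v) in dict(reel=(190,299),grease=(236,291),flux=(421,284),green=(437,243),fuse=(400,231),carton=(397,193),lamp=(348,172),ytin=(41,119),tray=(332,259)).items():
    w=22 if n!='tray' else 55
    B=C[v-w:v+w,u-w:u+w]; z0=np.median(C[v-3:v+4,u-3:u+4,2]) if n!='tray' else 22
    mk=(abs(B[...,2]-z0)<(7 if n!='tray' else 5)).astype(np.uint8)
    k,l,s,_=cv2.connectedComponentsWithStats(mk); i=l[w,w] if n!='tray' and l[w,w] else 1+s[1:,4].argmax()
    print(n,round(z0,1),rect(B[l==i][:,:2]),s[i,4],'z0 centroid',C[v,u].round())
c=p[130:330,170:450];cv2.imwrite("pics/crop.png",cv2.resize(c,None,fx=2.8,fy=2.8,interpolation=cv2.INTER_CUBIC))
E
```

```text
reel 27.4 (array([350.9, 331.3]), array([44.3, 45.7]), 1.5) 280 z0 centroid [355. 336.   8.]
grease 57.8 (array([375.8, 218. ]), array([66.8, 66.7]), 50.5) 617 z0 centroid [376. 216.  64.]
flux 18.1 (array([ 423. , -229.3]), array([51.6, 52.7]), 4.8) 368 z0 centroid [ 424. -230.   18.]
green 18.3 (array([ 530. , -266.8]), array([53.1, 53.4]), 54.7) 369 z0 centroid [ 528. -267.   21.]
fuse 27.4 (array([ 554.1, -174.4]), array([36.1, 61. ]), 33.2) 329 z0 centroid [ 551. -173.   30.]
carton 31.1 (array([ 652.7, -162.6]), array([51.7, 71.3]), 34.0) 530 z0 centroid [ 649. -163.   31.]
lamp 75.0 (array([690.7, -36.3]), array([47.3, 44.9]), 32.4) 332 z0 centroid [682. -36.  77.]
ytin 184.3 (array([736.7, 683.7]), array([54.9, 52.5]), 14.7) 441 z0 centroid [735. 683. 182.]
tray 22 (array([471.9,  -7.1]), array([177.6, 181.7]), 21.3) 2349 z0 centroid [474.  -9.  16.]
```

View pics/crop.png

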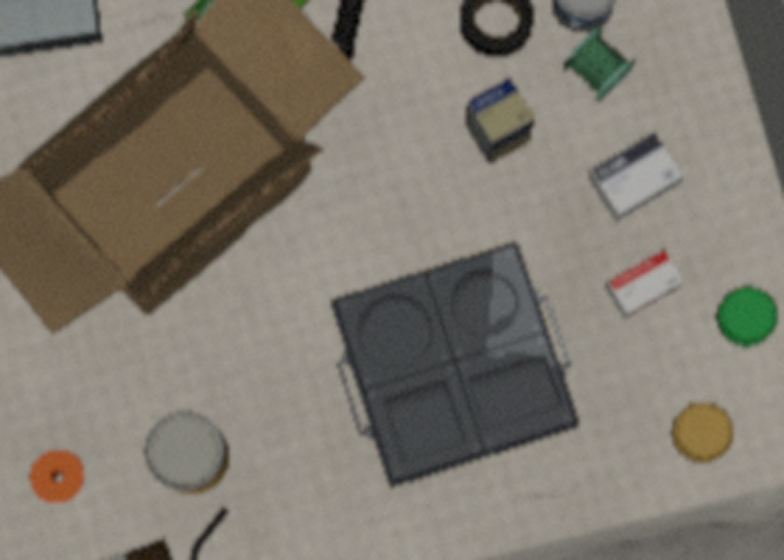

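The kit flux tin is the yellow one on the bench at (421,284). The green one at (437,243) is the excluded look-alike, and the one at (41,119) is up on the cabinet about 1 m away, out of reach. The kit reel is orange at (190,299), not green at (384,152). The fuse box is the smaller, red-marked one at (400,231), 36x60 mm, while the carton at (397,193) is 51x70 mm. First I go over the tray to look closer.

Careful with the scale: shifts go in shares of 75 cm and turns go in shares of 120 degrees. That gives: -56 cm is -0.7467, 20 cm is 0.2667, -53 degrees is -0.4417.

Call:
arm_command(targets=[[0, 0, -0.4417, 0.2667, -0.7467, 0.0267, 1], [0, 0, -0.4417, 0.2667, -0.7467, 0.0267, 1], [0, 0, -0.4417, 0.2667, -0.7467, 0.0267, 1], [0, 0, -0.4417, 0.2667, -0.7467, 0.0267, 1], [0, 0, -0.4417, 0.2667, -0.7467, 0.0267, 1], [0, 0, -0.4417, 0.2667, -0.7467, 0.0267, 1], [0, 0, -0.4417, 0.2667, -0.7467, 0.0267, 1], [0, 0, -0.4417, 0.2667, -0.7467, 0.0267, 1], [0, 0, -0.4417, 0.2667, -0.7467, 0.0267, 1], [0, 0, -0.4417, 0.2667, -0.7467, 0.0267, 1], [0, 0, -0.4417, 0.2667, -0.7467, 0.0267, 1], [0, 0, -0.4417, 0.2667, -0.7467, 0.0267, 1]])

```text
time: 1.1
ee_pos: [398.2, 81.5, 320.7]
tcp_rot: [0.0, 0.613, 0.79, 0.0]
wrist_force: [1.0, 0.8, -0.5]
width: 85.3
grasp_force: 0.0
```

To row units: -10 cm is -0.1333.

Call:
arm_command(targets=[[0, 0, 0, 0, -0.1333, 0, 1], [0, 0, 0, 0, -0.1333, 0, 1], [0, 0, 0, 0, -0.1333, 0, 1], [0, 0, 0, 0, -0.1333, 0, 1], [0, 0, 0, 0, -0.1333, 0, 1]])

```text
time: 1.52
ee_pos: [398.1, -17.4, 320.4]
tcp_rot: [-0.0, 0.614, 0.789, -0.0]
wrist_force: [0.3, 1.1, -0.4]
width: 85.4
grasp_force: 0.0
```

Run:
```python
from h import *
s=sensors.state(); m=eyes.camera_model("wrist")
p,d=eyes.camera("wrist"); cv2.imwrite("pics/w1.png",p); np.save("pics/w1.npy",d);np.save("pics/w1m.npy",m,allow_pickle=True)
from scipy.spatial.transform import Rotation as R
q=s["tcp_rot"];r=R.from_quat(q,scalar_first=True).as_matrix()
print(s["time"],s["ee_pos"],r.round(3),"cam in tool",r.T@(m["world_from_camera"][:3,3]-s["ee_pos"]),m)
```

```text
1.5167 [398.05413346 -17.40275915 320.37094434] [[-0.246  0.969 -0.001]
 [ 0.969  0.246  0.   ]
 [ 0.    -0.001 -1.   ]] cam in tool [ 73.57852158   0.92062811 -69.7545699 ] {'camera_matrix': array([[411.79805059,   0.        , 325.16430098],
       [  0.        , 411.79805059, 243.41911417],
       [  0.        ,   0.        ,   1.        ]]), 'world_from_camera': array([[ 9.69065849e-01,  2.36141588e-01,  7.17532588e-02,
         3.80866179e+02],
       [ 2.46802237e-01, -9.27429852e-01, -2.81002714e-01,
         5.41121335e+01],
       [ 1.89686928e-04,  2.90018999e-01, -9.57020869e-01,
         3.90160204e+02],
       [ 0.00000000e+00,  0.00000000e+00,  0.00000000e+00,
         1.00000000e+00]])}
```

View pics/w1.png

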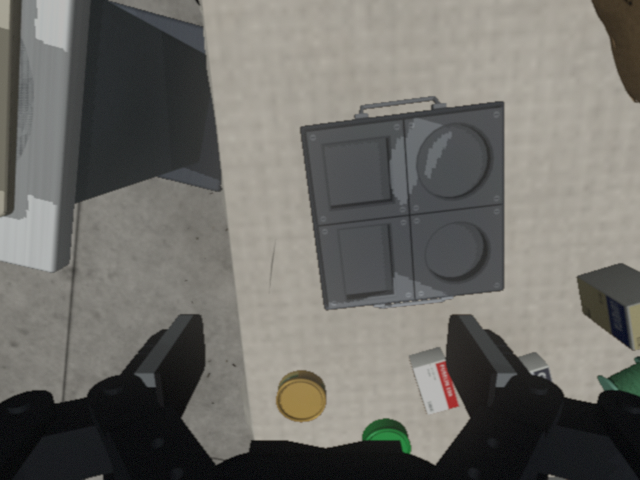

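The wrist view shows the four recesses: wider round at (453,160) for the tin, smaller round at (456,250) for the reel, square at (358,171) for the lamp and oblong at (367,260) for the fuses. The flux tin is at (301,393). The tray's outer corners are near (302,127), (503,102), (504,291) and (325,309).

Run:
```python
from h import *
p=cv2.imread("pics/w1.png");d=np.load("pics/w1.npy");m=np.load("pics/w1m.npy",allow_pickle=True).item()
g=cv2.cvtColor(p,cv2.COLOR_BGR2GRAY); C=cloud(d,m)
mk=(g<150).astype(np.uint8)*255; mk[:85]=0;mk[330:]=0;mk[:,:285]=0;mk[:,540:]=0
mk=cv2.morphologyEx(mk,cv2.MORPH_CLOSE,np.ones((9,9)));mk=cv2.morphologyEx(mk,cv2.MORPH_OPEN,np.ones((41,41)))
cs=max(cv2.findContours(mk,0,1)[0],key=cv2.contourArea)
q=cv2.approxPolyDP(cs,12,True)[:,0]; print(q.tolist())
w=rays(q,20,m);print(w.round(1).tolist(),w.mean(0)); print(rect(rays(cs[:,0],20,m)))
W=rays(cs[:,0],20,m);c,s,a=cv2.minAreaRect(np.float32(W))
# recess outlines: depth holes below top surface
top=C[...,2]; print("top z med",np.median(top[mk>0]))
c=np.array(c)
for ang in [np.radians(a%90)]:
    ex=np.array([np.cos(ang),np.sin(ang)]);ey=np.array([-ex[1],ex[0]])
    for n,(u,v) in dict(lamp=(358,171),fuse=(367,260),tin=(453,160),reel=(456,250)).items():
        r=rays((u,v),10,m)[0]-c; o=c+42*np.sign(r@ex)*ex+42*np.sign(r@ey)*ey
        fl=(top<15)&(mk>0)&(np.hypot(C[...,0]-o[0],C[...,1]-o[1])<40)
        print(n,o.round(1),"floor",rect(C[fl][:,:2]),np.median(top[fl]))
h=cv2.cvtColor(p,cv2.COLOR_BGR2HSV)
for n,(u,v),zt in(("flux",(301,400),22),):
    k=cv2.inRange(h,(12,90,60),(30,255,255));_,l,s,_=cv2.connectedComponentsWithStats(k);B=l==l[v,u]
    P=C[B];print(n,rect(P[P[:,2]>14][:,:2]),P[:,2].max())
```

```text
[[504, 105], [397, 99], [304, 125], [323, 306], [503, 290]]
[[525.9, 102.5], [436.1, 84.6], [364.5, 44.5], [422.4, -117.5], [587.9, -57.8]] [467.38529462  11.28197709]
(array([473.3,  -5.5]), array([177.6, 195.1]), 21.2)
top z med 21.160280419709864
lamp [419.   18.5] floor (array([418.8,  22.2]), array([56.3, 70.2]), 21.2) 9.887769295941979
fuse [449.4 -59.8] floor (array([451. , -64.6]), array([48.8, 67.7]), 21.2) 11.99581115713167
tin [497.3  48.9] floor (array([501.3,  51.6]), array([72.4, 61. ]), 85.0) 14.664965447853604
reel [527.7 -29.4] floor (array([532., -33.]), array([54.9, 55.2]), 12.2) 12.030899788097372
flux (array([ 394.1, -103.5]), array([ 52. , 312.1]), 14.3) 390.1602040253395
```

```bash
cat >> h.py <<'E'
def side(g,m,a,b,z,skip=None,n=60,thr=None):
    """subpixel max-gradient points along normals of pixel segment a-b -> world points"""
    a,b=np.float32(a),np.float32(b);t=(b-a)/np.linalg.norm(b-a);nn=np.float32([-t[1],t[0]]);out=[]
    for f in np.linspace(.06,.94,n):
        if skip and skip[0]<f<skip[1]:continue
        k=np.arange(-7,7.1,.5,dtype=np.float32);q=a+f*(b-a)+k[:,None]*nn
        v=cv2.remap(g,q[:,0].copy(),q[:,1].copy(),cv2.INTER_LINEAR).ravel().astype(float)
        out.append(q[np.abs(v[4:]-v[:-4]).argmax()+2])
    W=np.float32(rays(out,z,m)); vx,vy,x,y=cv2.fitLine(W,cv2.DIST_HUBER,0,1,.01).ravel()
    return np.array([vx,vy]),np.array([x,y])
def cross(l1,l2):
    s=np.linalg.solve(np.c_[l1[0],-l2[0]],l2[1]-l1[1]);return l1[1]+s[0]*l1[0]
E
python3 - <<'E'
from h import *
p=cv2.imread("pics/w1.png");m=np.load("pics/w1m.npy",allow_pickle=True).item()
g=cv2.GaussianBlur(cv2.cvtColor(p,cv2.COLOR_BGR2GRAY),(3,3),0)
A,B,D,E=(302,127),(503,102),(504,291),(325,309)
L=[side(g,m,A,B,20,(.25,.7)),side(g,m,B,D,20),side(g,m,D,E,20,(.2,.8)),side(g,m,E,A,20)]
for l in L: print("ang",np.degrees(np.arctan2(l[0][1],l[0][0]))%90)
w=np.array([cross(L[i],L[(i+1)%4]) for i in range(4)]);print(w.round(1).tolist(),w.mean(0).round(1),[np.linalg.norm(w[i]-w[i-1]).round(1) for i in range(4)])
for n,c in dict(seam_v=((405,120),(414,298)),seam_h=((316,222),(503,204))).items():
    l=side(g,m,*c,22);print(n,np.degrees(np.arctan2(l[0][1],l[0][0]))%90,l[1])
cv2.imwrite("pics/w1c.png",cv2.resize(p[85:325,285:525],None,fx=2.5,fy=2.5,interpolation=cv2.INTER_CUBIC))
E
```

```text
Traceback (most recent call last):
  File "h.py", line 20, in side
    v=cv2.remap(g,q[:,0].copy(),q[:,1].copy(),cv2.INTER_LINEAR).ravel().astype(float)
      ~~~~~~~~~^^^^^^^^^^^^^^^^^^^^^^^^^^^^^^^^^^^^^^^^^^^^^^^^
cv2.error: OpenCV(4.12.0) /io/opencv/modules/imgproc/src/imgwarp.cpp:1821: error: (-215:Assertion failed) ((map1.type() == CV_32FC2 || map1.type() == CV_16SC2) && map2.empty()) || (map1.type() == CV_32FC1 && map2.type() == CV_32FC1) in function 'remap'
```

```bash
sed -i 's/q=a+f\*(b-a)+k\[:,None\]\*nn/q=np.float32(a+f*(b-a)+k[:,None]*nn)/' h.py
python3 - <<'E'
from h import *
p=cv2.imread("pics/w1.png");m=np.load("pics/w1m.npy",allow_pickle=True).item()
g=cv2.GaussianBlur(cv2.cvtColor(p,cv2.COLOR_BGR2GRAY),(3,3),0)
A,B,D,E=(302,127),(503,102),(504,291),(325,309)
L=[side(g,m,A,B,20,(.25,.7)),side(g,m,B,D,20),side(g,m,D,E,20,(.2,.8)),side(g,m,E,A,20)]
for l in L: print("ang",np.degrees(np.arctan2(l[0][1],l[0][0]))%90)
w=np.array([cross(L[i],L[(i+1)%4]) for i in range(4)]);print(w.round(1).tolist(),w.mean(0).round(1),[np.linalg.norm(w[i]-w[i-1]).round(1) for i in range(4)])
for n,c in dict(seam_v=((405,120),(414,298)),seam_h=((316,222),(503,204))).items():
    l=side(g,m,*c,22);print(n,np.degrees(np.arctan2(l[0][1],l[0][0]))%90,l[1])
cv2.imwrite("pics/w1c.png",cv2.resize(p[85:325,285:525],None,fx=2.5,fy=2.5,interpolation=cv2.INTER_CUBIC))
E
```

```text
ang 21.168993
ang 21.388924
ang 21.319298
ang 21.306229
[[524.5, 106.19999694824219], [588.7999877929688, -57.79999923706055], [424.6000061035156, -121.9000015258789], [360.3999938964844, 42.70000076293945]] [474.6  -7.7] [np.float32(176.0), np.float32(176.2), np.float32(176.3), np.float32(176.6)]
seam_v 21.39431 [479.54196  -14.832354]
seam_h 21.808733 [472.2527    -8.987358]
```

View pics/w1c.png

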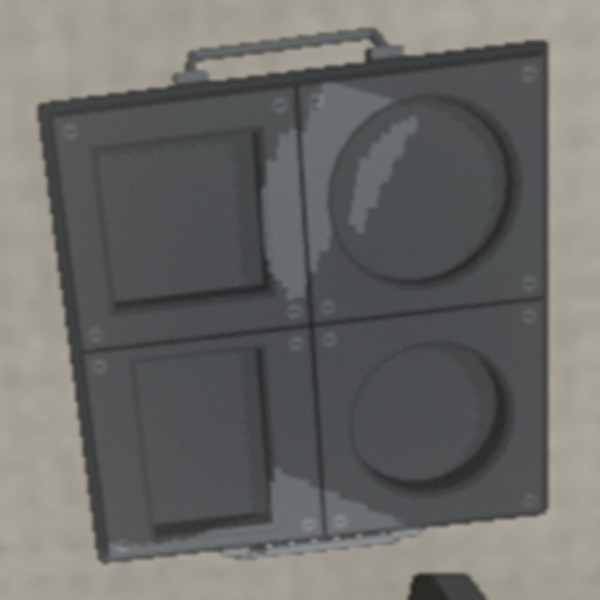

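The crop confirms the recess types and the seams. The tray is a clean 176 mm square centred at (474.6,-7.7), turned 21.3°. Recess centres:
- reel (529.0,-31.5)
- tin (498.4,46.7)
- fuse (450.8,-62.1), long axis at 111.3°
- lamp (420.2,16.1)

Now to the reel.

To row units: 34.8 cm is 0.464, -4.7 cm is -0.0627.

Call:
arm_command(targets=[[0, 0, 0, -0.0627, 0.464, -0.1333, 1], [0, 0, 0, -0.0627, 0.464, -0.1333, 1], [0, 0, 0, -0.0627, 0.464, -0.1333, 1], [0, 0, 0, -0.0627, 0.464, -0.1333, 1], [0, 0, 0, -0.0627, 0.464, -0.1333, 1], [0, 0, 0, -0.0627, 0.464, -0.1333, 1], [0, 0, 0, -0.0627, 0.464, -0.1333, 1], [0, 0, 0, -0.0627, 0.464, -0.1333, 1], [0, 0, 0, -0.0627, 0.464, -0.1333, 1], [0, 0, 0, -0.0627, 0.464, -0.1333, 1], [0, 0, 0, -0.0627, 0.464, -0.1333, 1]])

```text
time: 2.48
ee_pos: [349.0, 333.6, 219.5]
tcp_rot: [-0.0, 0.61, 0.792, -0.001]
wrist_force: [0.3, -0.1, 0.4]
width: 85.1
grasp_force: 0.0
```

```bash
cat >> h.py <<'E'
def look(name):
    s=sensors.state();m=eyes.camera_model("wrist");p,d=eyes.camera("wrist")
    cv2.imwrite(f"pics/{name}.png",p);np.save(f"pics/{name}.npy",d);np.save(f"pics/{name}m.npy",m,allow_pickle=True)
    print(round(s["time"],2),s["ee_pos"].round(1),s["tcp_rot"].round(3));return s,m,p,d
def blob(p,lo,hi,near=None):
    k=cv2.inRange(cv2.cvtColor(p,cv2.COLOR_BGR2HSV),lo,hi);k=cv2.morphologyEx(k,cv2.MORPH_CLOSE,np.ones((7,7)))
    cs=cv2.findContours(k,0,1)[0]
    if near is not None:cs=[c for c in cs if cv2.contourArea(c)>150];return min(cs,key=lambda c:np.linalg.norm(c[:,0].mean(0)-near))[:,0]
    return max(cs,key=cv2.contourArea)[:,0]
def circ(c,z,m):
    (x,y),r=cv2.minEnclosingCircle(np.float32(rays(c,z,m)));e=cv2.fitEllipse(np.float32(rays(c,z,m)))
    return np.round([x,y,2*r],1),np.round([*e[0],*e[1]],1)
E
python3 - <<'E'
from h import *
s,m,p,d=look("r1")
c=blob(p,(3,120,60),(14,255,255));print(c.min(0),c.max(0),circ(c,30,m))
E
```

```text
2.48 [349.  333.6 219.5] [-0.     0.61   0.792 -0.001]
[295 205] [366 274] (array([353.4, 331.6,  47.8]), array([353.6, 331.7,  46.4,  47.1]))
```

View pics/r1.png

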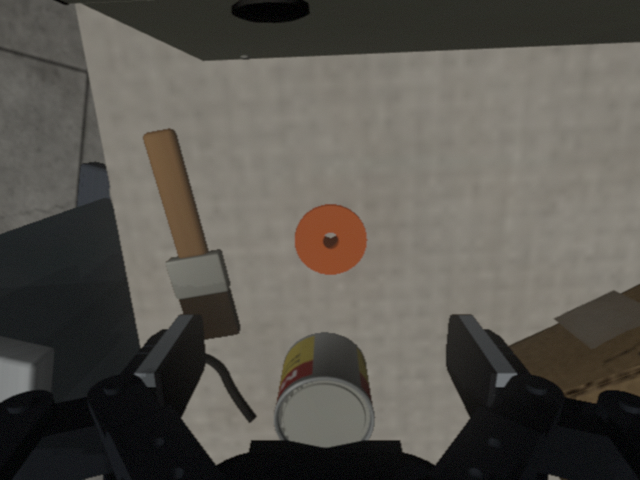

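The reel is at px (331,240), directly below, with the grease tin clear at (325,400). Descending.

To row units: -12.5 cm is -0.1667, -11 cm is -0.1467.

Call:
arm_command(targets=[[0, 0, 0, 0.006, -0.0027, -0.0533, 1], [0, 0, 0, 0.006, -0.0027, -0.1067, 1], [0, 0, 0, 0.006, -0.0027, -0.1467, 1], [0, 0, 0, 0.006, -0.0027, -0.1667, 1], [0, 0, 0, 0.006, -0.0027, -0.1667, 1], [0, 0, 0, 0.006, -0.0027, -0.1667, 1]])

```text
time: 3.03
ee_pos: [355.7, 328.7, 95.8]
tcp_rot: [-0.0, 0.613, 0.79, -0.001]
wrist_force: [-0.7, 0.2, 0.3]
width: 85.5
grasp_force: 0.0
```

Run:
```python
from h import *
s,m,p,d=look("r2")
c=blob(p,(3,120,60),(14,255,255));print(c.min(0),c.max(0),circ(c,30,m))
```

```text
3.03 [355.7 328.7  95.8] [-0.     0.613  0.79  -0.001]
[254 255] [384 375] (array([353.4, 332.3,  48.2]), array([353.5, 332.2,  46.9,  47.9]))
```

View pics/r2.png

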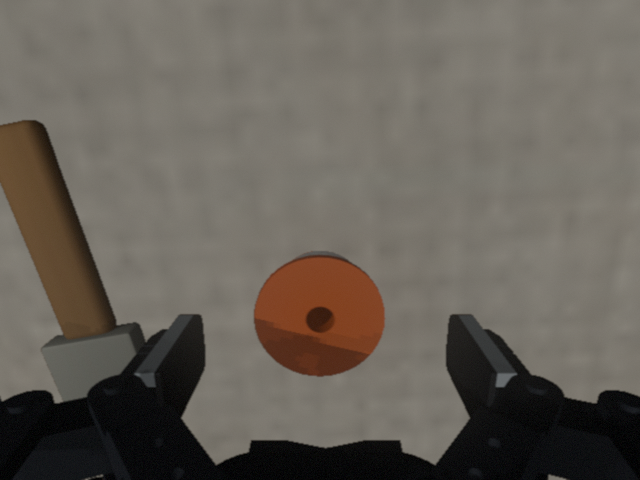

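The reel is centred between the pads at px (319,315). I make a small correction, go down 11 mm and grip.

To row units: -1.1 cm is -0.0147, 0.35 cm is 0.0047.

Call:
arm_command(targets=[[0, 0, 0, -0.0027, 0.0047, -0.0147, 1], [0, 0, 0, -0.0027, 0.0047, -0.0147, 1], [0, 0, 0, -0.0027, 0.0047, -0.0147, 0.4], [0, 0, 0, -0.0027, 0.0047, -0.0147, 0.4], [0, 0, 0, -0.0027, 0.0047, -0.0147, 0.4], [0, 0, 0, -0.0027, 0.0047, -0.0147, 0.4], [0, 0, 0, -0.0027, 0.0047, -0.0147, 0.4]], grip_force=50)

```text
time: 3.67
ee_pos: [354.1, 333.3, 85.6]
tcp_rot: [0.0, 0.613, 0.79, 0.0]
wrist_force: [-1.7, -0.6, 6.3]
width: 46.4
grasp_force: 50.8
```

To row units: -36.4 cm is -0.4853, 17.5 cm is 0.2333, 7 degrees is 0.0583.

Call:
arm_command(targets=[[0, 0, 0, 0, 0, 0.0533, 0.4], [0, 0, 0, 0, 0, 0.1067, 0.4], [0, 0, 0, 0, 0, 0.1467, 0.4], [0, 0, 0.0583, 0.2333, -0.4853, 0.1467, 0.4], [0, 0, 0.0583, 0.2333, -0.4853, 0.1467, 0.4], [0, 0, 0.0583, 0.2333, -0.4853, 0.1467, 0.4], [0, 0, 0.0583, 0.2333, -0.4853, 0.1467, 0.4], [0, 0, 0.0583, 0.2333, -0.4853, 0.1467, 0.4], [0, 0, 0.0583, 0.2333, -0.4853, 0.1467, 0.4], [0, 0, 0.0583, 0.2333, -0.4853, 0.1467, 0.4], [0, 0, 0.0583, 0.2333, -0.4853, 0.1467, 0.4], [0, 0, 0.0583, 0.2333, -0.4853, 0.1467, 0.4]])

```text
time: 4.67
ee_pos: [514.5, -2.6, 194.8]
tcp_rot: [0.0, 0.563, 0.826, 0.0]
wrist_force: [0.3, -0.2, -1.1]
width: 45.8
grasp_force: 52.7
```

To row units: -6.8 cm is -0.0907, -2 cm is -0.0267.

Call:
arm_command(targets=[[0, 0, 0, 0, -0.0907, -0.0267, 0.4], [0, 0, 0, 0, -0.0907, -0.0267, 0.4], [0, 0, 0, 0, -0.0907, -0.0267, 0.4], [0, 0, 0, 0, -0.0907, -0.0267, 0.4]])

```text
time: 5.0
ee_pos: [513.4, -70.0, 173.8]
tcp_rot: [-0.001, 0.565, 0.825, -0.0]
wrist_force: [-0.1, 0.6, -1.7]
width: 45.9
grasp_force: 52.5
```

To row units: -5 cm is -0.0667, 3.85 cm is 0.0513.

Call:
arm_command(targets=[[0, 0, 0, 0.0207, 0.0513, -0.0667, 0.4], [0, 0, 0, 0.0207, 0.0513, -0.0667, 0.4], [0, 0, 0, 0.0207, 0.0513, -0.0667, 0.4], [0, 0, 0, 0.0207, 0.0513, -0.0667, 0.4]])

```text
time: 5.33
ee_pos: [528.7, -28.2, 123.6]
tcp_rot: [-0.001, 0.562, 0.827, -0.001]
wrist_force: [0.5, 0.2, -2.0]
width: 45.9
grasp_force: 52.5
```

Run:
```python
from h import *
s,m,p,d=look("r3")
c=blob(p,(3,120,60),(14,255,255));z=s["ee_pos"][2]
print(c.min(0),c.max(0),circ(c,z-85.6+30,m))
```

```text
5.33 [528.7 -28.2 123.6] [-0.001  0.562  0.827 -0.001]
[257 254] [394 403] (array([527.5, -24.8,  56.9]), array([528.4, -25.2,  46.6,  57.1]))
```

View pics/r3.png

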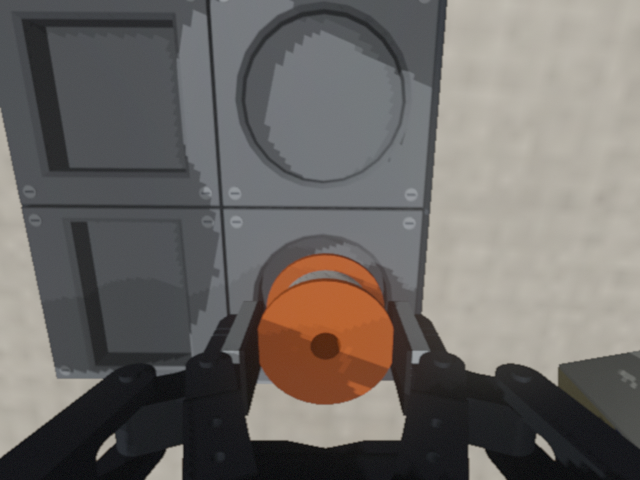

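The reel is in hand at px (325,345), but its lower flange shows further up the image than I expected, so it may be tilted. I check with depth.

Run:
```python
from h import *
for n,c0 in(("r2",319),("r3",325)):
    p=cv2.imread(f"pics/{n}.png");d=np.load(f"pics/{n}.npy");m=np.load(f"pics/{n}m.npy",allow_pickle=True).item();C=cloud(d,m)
    for r in range(225,400,12): print(n,r,p[r,c0].tolist(),C[r,c0].round(0).tolist())
p2=cv2.imread("pics/r2.png")[200:400,220:420];p3=cv2.imread("pics/r3.png")[220:420,225:425]
cv2.imwrite("pics/cmp.png",cv2.resize(np.hstack([p2,p3]),None,fx=2,fy=2))
```

```text
r2 225 [107, 117, 121] [346.0, 360.0, 4.0]
r2 237 [108, 117, 121] [347.0, 354.0, 3.0]
r2 249 [109, 119, 124] [349.0, 349.0, 3.0]
r2 261 [40, 69, 131] [348.0, 354.0, 31.0]
r2 273 [37, 69, 132] [349.0, 349.0, 29.0]
r2 285 [33, 65, 129] [350.0, 344.0, 29.0]
r2 297 [35, 67, 131] [351.0, 340.0, 30.0]
r2 309 [16, 29, 57] [355.0, 326.0, 10.0]
r2 321 [18, 29, 60] [355.0, 327.0, 22.0]
r2 333 [28, 59, 118] [355.0, 327.0, 31.0]
r2 345 [26, 44, 86] [356.0, 321.0, 30.0]
r2 357 [27, 48, 90] [357.0, 316.0, 30.0]
r2 369 [27, 44, 84] [359.0, 311.0, 30.0]
r2 381 [107, 117, 121] [364.0, 288.0, 4.0]
r2 393 [108, 117, 121] [366.0, 281.0, 3.0]
r3 225 [123, 120, 117] [518.0, 1.0, 26.0]
r3 237 [86, 84, 85] [521.0, -8.0, 12.0]
r3 249 [122, 119, 118] [523.0, -13.0, 12.0]
r3 261 [55, 99, 183] [522.0, -9.0, 42.0]
r3 273 [112, 114, 118] [523.0, -12.0, 46.0]
r3 285 [54, 102, 185] [522.0, -8.0, 69.0]
r3 297 [52, 100, 184] [523.0, -12.0, 68.0]
r3 309 [51, 100, 185] [525.0, -16.0, 68.0]
r3 321 [49, 99, 184] [526.0, -20.0, 68.0]
r3 333 [23, 51, 102] [532.0, -34.0, 49.0]
r3 345 [24, 43, 85] [532.0, -34.0, 59.0]
r3 357 [20, 39, 83] [532.0, -35.0, 66.0]
r3 369 [35, 67, 127] [533.0, -38.0, 68.0]
r3 381 [40, 69, 128] [535.0, -42.0, 68.0]
r3 393 [38, 67, 127] [537.0, -47.0, 68.0]
```

View pics/cmp.png

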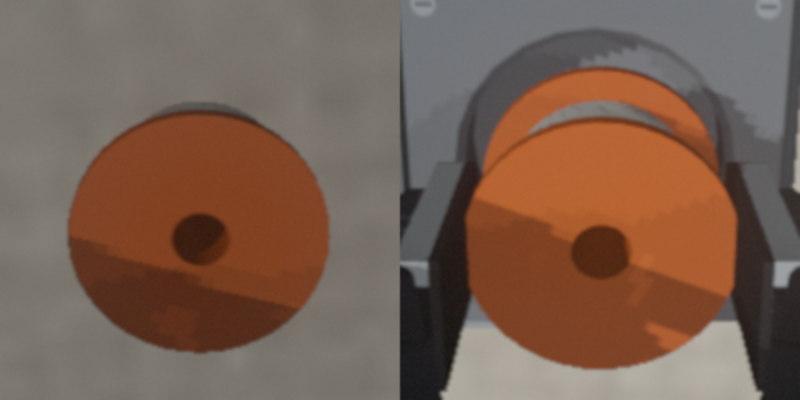

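Depth shows the reel top level (z=68 at both edges), so it is upright. It also shows that insert heights count from the insert's origin, so floors are 4 mm higher above the bench. Lowering.

To row units: -2.5 cm is -0.0333, -2.3 cm is -0.0307.

Call:
arm_command(targets=[[0, 0, 0, -0.0017, -0.0033, -0.0067, 0.4], [0, 0, 0, -0.0017, -0.0033, -0.0107, 0.4], [0, 0, 0, -0.0017, -0.0033, -0.0213, 0.4], [0, 0, 0, -0.0017, -0.0033, -0.0307, 0.4], [0, 0, 0, -0.0017, -0.0033, -0.0333, 0.4], [0, 0, 0, -0.0017, -0.0033, -0.0333, 0.4]])

```text
time: 5.88
ee_pos: [527.5, -32.6, 98.5]
tcp_rot: [-0.001, 0.563, 0.826, -0.0]
wrist_force: [0.4, 0.6, -2.0]
width: 46.0
grasp_force: 52.5
```

To row units: 10 cm is 0.1333, 8 cm is 0.1067.

Call:
arm_command(targets=[[0, 0, 0, 0, 0.0013, -0.0011, 0.4], [0, 0, 0, 0, 0.0013, -0.0011, 0.8], [0, 0, 0, 0, 0.0013, -0.0011, 0.8], [0, 0, 0, 0, 0.0013, -0.0011, 0.8], [0, 0, 0, 0, 0.0013, 0.0533, 1], [0, 0, 0, 0, 0.0013, 0.1067, 1], [0, 0, 0, 0, 0.0013, 0.1333, 1]])

```text
time: 6.47
ee_pos: [530.0, -31.7, 204.7]
tcp_rot: [0.002, 0.563, 0.826, 0.001]
wrist_force: [1.7, -0.1, 0.4]
width: 85.4
grasp_force: 0.0
```

Run:
```python
from h import *
s,m,p,d=look("r4");C=cloud(d,m)
k=cv2.inRange(cv2.cvtColor(p,cv2.COLOR_BGR2HSV),(3,120,60),(14,255,255))>0
P=C[k];t=P[P[:,2]>36];print(np.percentile(P[:,2],[5,25,50,75,95]).round(1),rect(t[:,:2]))
```

```text
6.47 [530.  -31.7 204.7] [0.002 0.563 0.826 0.001]
[14.9 41.1 41.7 42.2 42.9] (array([515.1, -14.6]), array([47.8, 94.3]), 39.4)
```

View pics/r4.png

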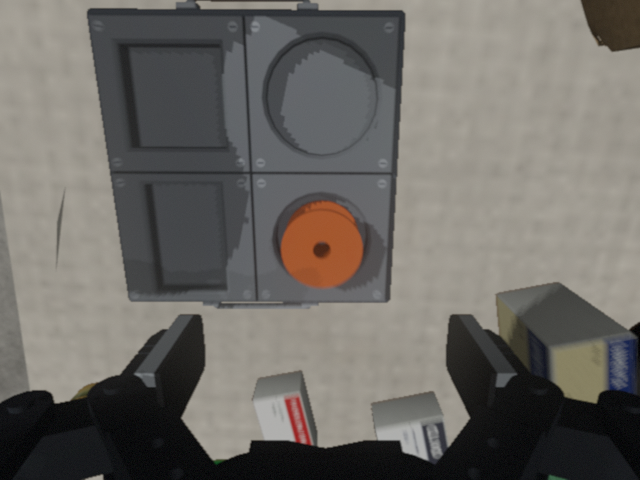

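The reel is seated: its top reads 41.7 mm, which is floor 12 + 30. Next the flux tin.

To row units: -19.7 cm is -0.2627, -10.7 cm is -0.1427.

Call:
arm_command(targets=[[0, 0, 0, -0.1427, -0.2627, 0, 1], [0, 0, 0, -0.1427, -0.2627, 0, 1], [0, 0, 0, -0.1427, -0.2627, 0, 1], [0, 0, 0, -0.1427, -0.2627, 0, 1], [0, 0, 0, -0.1427, -0.2627, 0, 1], [0, 0, 0, -0.1427, -0.2627, 0, 1], [0, 0, 0, -0.1427, -0.2627, -0.0533, 1], [0, 0, 0, -0.1427, -0.2627, -0.0667, 1]])

```text
time: 7.18
ee_pos: [419.5, -229.1, 146.8]
tcp_rot: [-0.001, 0.564, 0.825, -0.0]
wrist_force: [-0.3, 1.5, -1.7]
width: 85.6
grasp_force: 0.0
```

Run:
```python
from h import *
s,m,p,d=look("f1");C=cloud(d,m)
c=blob(p,(14,80,50),(32,255,255));print(c.min(0),c.max(0))
b=np.zeros(d.shape,np.uint8);cv2.fillPoly(b,[c.astype(np.int32)],1);P=C[b>0];P=P[(P[:,2]>14)&(P[:,2]<35)];print(np.median(P[:,2]),rect(P[:,:2]),circ(c,22,m))
```

```text
7.18 [ 419.5 -229.1  146.8] [-0.001  0.564  0.825 -0.   ]
[283 218] [387 321]
19.500802919076875 (array([ 425.8, -228.8]), array([52.9, 53.2]), 48.0) (array([ 425.1, -227.2,   56.1]), array([ 425.1, -227.4,   52.2,   55.6]))
```

View pics/f1.png

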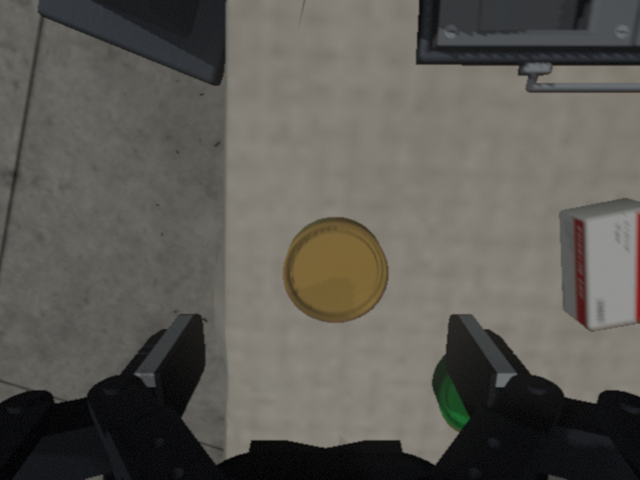

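The flux tin is at px (335,270), with the green one away at (452,400). Descending.

To row units: -5.5 cm is -0.0733, -5 cm is -0.0667.

Call:
arm_command(targets=[[0, 0, 0, 0.0053, 0.0013, -0.04, 1], [0, 0, 0, 0.0053, 0.0013, -0.0667, 1], [0, 0, 0, 0.0053, 0.0013, -0.0733, 1], [0, 0, 0, 0.0053, 0.0013, -0.0733, 1], [0, 0, 0, 0.0053, 0.0013, -0.0733, 1]])

```text
time: 7.65
ee_pos: [426.0, -227.4, 95.9]
tcp_rot: [0.0, 0.563, 0.827, 0.0]
wrist_force: [1.2, -0.9, 1.1]
width: 85.8
grasp_force: 0.0
```

Run:
```python
from h import *
s,m,p,d=look("f2");C=cloud(d,m)
c=blob(p,(14,80,50),(32,255,255),near=(330,330));print(c.min(0),c.max(0),circ(c,22,m))
for n in("r3","f2"):
    D=np.load(f"pics/{n}.npy");M=np.load(f"pics/{n}m.npy",allow_pickle=True).item();Q=cloud(D,M)
    cols=(225,258) if n=="r3" else (150,204)
    z=Q[312:420,cols[0]:cols[1],2][D[312:420,cols[0]:cols[1]]>0]; print(n,np.histogram(z,bins=np.arange(0,130,8)))
```

```text
7.65 [ 426.  -227.4   95.9] [0.    0.563 0.827 0.   ]
[253 243] [389 378] (array([ 424.4, -226.5,   57.5]), array([ 425. , -226.6,   52.1,   57.3]))
r3 (array([208,   0,   5,  30,   0,   0,   0,  61, 315, 566, 639, 826, 163,
       184, 174, 381]), array([  0,   8,  16,  24,  32,  40,  48,  56,  64,  72,  80,  88,  96,
       104, 112, 120, 128]))
f2 (array([ 543,    0,    0,    0,  136,  776,  933, 1038,  898,  469,  103,
        176,  201,    0,    0,    0]), array([  0,   8,  16,  24,  32,  40,  48,  56,  64,  72,  80,  88,  96,
       104, 112, 120, 128]))
```

To row units: -2.15 cm is -0.0287, -1.5 cm is -0.02.

Call:
arm_command(targets=[[0, 0, 0, -0.0009, -0.0007, -0.02, 1], [0, 0, 0, -0.0009, -0.0007, -0.0287, 1], [0, 0, 0, -0.0009, -0.0007, -0.0287, 0.5], [0, 0, 0, -0.0009, -0.0007, -0.0287, 0.5], [0, 0, 0, -0.0009, -0.0007, -0.0287, 0.5], [0, 0, 0, -0.0009, -0.0007, -0.0287, 0.5], [0, 0, 0, -0.0009, -0.0007, -0.0287, 0.5]], grip_force=50)

```text
time: 8.28
ee_pos: [425.3, -228.4, 74.5]
tcp_rot: [0.001, 0.563, 0.826, 0.0]
wrist_force: [-1.8, 2.0, 6.9]
width: 52.1
grasp_force: 52.8
```

To row units: 27.5 cm is 0.3667, 7.3 cm is 0.0973.

Call:
arm_command(targets=[[0, 0, 0, 0, 0, 0.0533, 0.5], [0, 0, 0, 0, 0, 0.0933, 0.5], [0, 0, 0, 0.0973, 0.3667, 0.0933, 0.5], [0, 0, 0, 0.0973, 0.3667, 0.0933, 0.5], [0, 0, 0, 0.0973, 0.3667, 0.0933, 0.5], [0, 0, 0, 0.0973, 0.3667, 0.0933, 0.5], [0, 0, 0, 0.0973, 0.3667, 0.0933, 0.5], [0, 0, 0, 0.0973, 0.3667, 0.0933, 0.5], [0, 0, 0, 0.0973, 0.3667, 0.0933, 0.5], [0, 0, 0, 0.0973, 0.3667, 0.0667, 0.5], [0, 0, 0, 0.0973, 0.3667, 0.0533, 0.5], [0, 0, 0, 0.0973, 0.3667, 0.0533, 0.5]])

```text
time: 9.28
ee_pos: [495.4, 47.1, 110.4]
tcp_rot: [-0.002, 0.563, 0.827, -0.002]
wrist_force: [-0.3, -0.3, -2.6]
width: 52.2
grasp_force: 53.3
```

Run:
```python
from h import *
s,m,p,d=look("f3");C=cloud(d,m)
c=blob(p,(14,80,50),(32,255,255));z=s["ee_pos"][2]-74.5+22;print(z,c.min(0),c.max(0),circ(c,z,m))
b=np.zeros(d.shape,np.uint8);cv2.fillPoly(b,[c.astype(np.int32)],1);P=C[b>0];P=P[(abs(P[:,2]-z)<8)];print(np.percentile(P[:,2],[5,50,95]),rect(P[:,:2]))
A=np.c_[P[:,:2],np.ones(len(P))];print("slope",np.linalg.lstsq(A,P[:,2],rcond=None)[0][:2])
```

```text
9.28 [495.4  47.1 110.4] [-0.002  0.563  0.827 -0.002]
57.93936224192599 [247 255] [404 414] (array([494.8,  50. ,  59.4]), array([495.2,  49.7,  52.5,  59.4]))
[53.57327701 55.40865555 57.62446474] (array([496.4,  46.7]), array([52.8, 54.1]), 20.9)
slope [-0.00048378 -0.00870713]
```

View pics/f3.png

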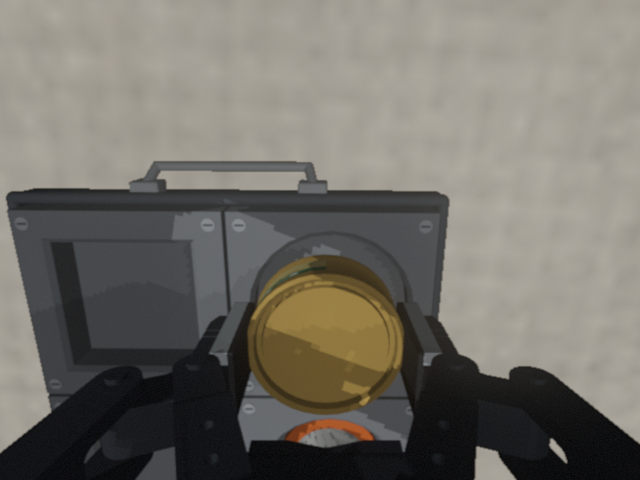

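The tin is held level at px (325,340), above its recess. Lowering.

To row units: -1.8 cm is -0.024, 0.15 cm is 0.002.

Call:
arm_command(targets=[[0, 0, 0, 0.002, 0, -0.004, 0.5], [0, 0, 0, 0.002, 0, -0.0107, 0.5], [0, 0, 0, 0.002, 0, -0.0187, 0.5], [0, 0, 0, 0.002, 0, -0.024, 0.5], [0, 0, 0, 0.002, 0, -0.024, 0.5]])

```text
time: 9.75
ee_pos: [499.3, 46.3, 95.3]
tcp_rot: [0.0, 0.564, 0.826, -0.0]
wrist_force: [-0.8, -1.2, -0.4]
width: 51.8
grasp_force: 54.3
```

To row units: -0.4 cm is -0.0053, -0.15 cm is -0.002.

Call:
arm_command(targets=[[0, 0, 0, -0.002, 0.0007, -0.0027, 0.5], [0, 0, 0, -0.002, 0.0007, -0.0053, 0.5], [0, 0, 0, -0.002, 0.0007, -0.0053, 0.5]])

```text
time: 10.0
ee_pos: [499.5, 46.5, 94.7]
tcp_rot: [0.002, 0.563, 0.826, 0.0]
wrist_force: [-12.6, -5.0, 28.8]
width: 52.4
grasp_force: 75.9
```

To row units: 0.35 cm is 0.0047.

Call:
arm_command(targets=[[0, 0, 0, 0, 0, 0.0047, 0.5], [0, 0, 0, 0, 0, 0.0047, 0.5]])

```text
time: 10.17
ee_pos: [498.4, 47.1, 95.7]
tcp_rot: [0.001, 0.564, 0.826, 0.001]
wrist_force: [-0.3, 0.1, -1.3]
width: 52.1
grasp_force: 53.4
```

To row units: 11 cm is 0.1467, 8 cm is 0.1067.

Call:
arm_command(targets=[[0, 0, 0, 0, 0, 0, 0.8], [0, 0, 0, 0, 0, 0, 0.8], [0, 0, 0, 0, 0, 0, 0.8], [0, 0, 0, 0, 0, 0.0533, 1], [0, 0, 0, 0, 0, 0.1067, 1], [0, 0, 0, 0, 0, 0.1467, 1], [0, 0, 0, 0, 0, 0.1467, 1]])

```text
time: 10.75
ee_pos: [501.2, 47.5, 212.0]
tcp_rot: [0.004, 0.563, 0.826, 0.003]
wrist_force: [0.9, 0.1, 1.7]
width: 85.5
grasp_force: 0.0
```

Run:
```python
from h import *
s,m,p,d=look("f4");C=cloud(d,m)
c=blob(p,(14,80,50),(32,255,255));print(c.min(0),c.max(0),circ(c,38,m))
b=np.zeros(d.shape,np.uint8);cv2.fillPoly(b,[c.astype(np.int32)],1);P=C[b>0];P=P[P[:,2]>28];print(np.percentile(P[:,2],[5,50,95]),rect(P[:,:2]))
A=np.c_[P[:,:2],np.ones(len(P))];print("slope",np.linalg.lstsq(A,P[:,2],rcond=None)[0][:2])
```

```text
10.75 [501.2  47.5 212. ] [0.004 0.563 0.826 0.003]
[506   0] [639 215] (array([610.1, 170.2, 151. ]), array([609.2, 182.5,  63. , 143.9]))
[33.77616686 70.01124389 97.45870718] (array([554.7, 168.5]), array([168.9,  90.2]), 5.0)
slope [-1.09997861 -0.99701797]
```

View pics/f4.png

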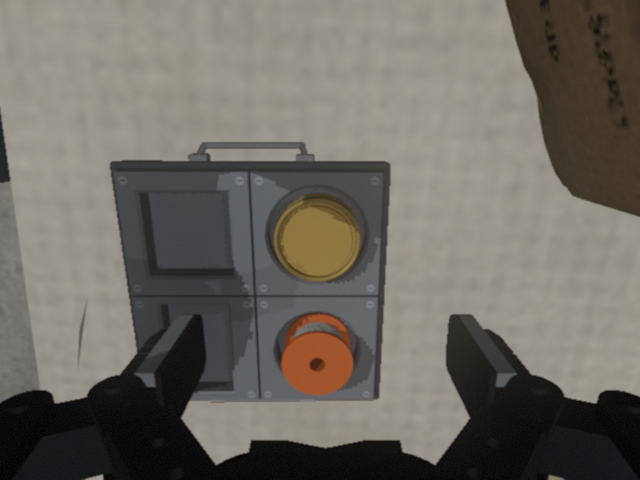

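The tin lies in its recess at px (318,238). I check its depth numerically, and get fuse box geometry from f1's depth.

Run:
```python
from h import *
p=cv2.imread("pics/f4.png");d=np.load("pics/f4.npy");m=np.load("pics/f4m.npy",allow_pickle=True).item();C=cloud(d,m)
B=C[218:262,295:342].reshape(-1,3);print(np.percentile(B[:,2],[5,50,95]));A=np.c_[B[:,:2],np.ones(len(B))];print("slope",np.linalg.lstsq(A,B[:,2],rcond=None)[0][:2])
print("recess-floor lamp",np.median(C[210:250,165:215,2]),"insert top",np.median(C[285:290,270:370,2]))
```

```text
[34.43050009 35.44619543 36.57071354]
slope [-0.32229009  0.86697466]
recess-floor lamp 9.835753442370503 insert top 25.964829883128118
```

Tin confirmed seated: lid panel at 35.4 mm = 16 + 19.4. Next the fuse box.

To row units: -22.2 cm is -0.296, 5.3 cm is 0.0707, 12 degrees is 0.1.

Call:
arm_command(targets=[[0, 0, 0.05, 0.0707, -0.296, -0.0667, 1], [0, 0, 0.1, 0.0707, -0.296, -0.0667, 1], [0, 0, 0.1, 0.0707, -0.296, -0.0667, 1], [0, 0, 0.1, 0.0707, -0.296, -0.0667, 1], [0, 0, 0.1, 0.0707, -0.296, -0.0667, 1], [0, 0, 0.1, 0.0707, -0.296, -0.0667, 1], [0, 0, 0.1, 0.0707, -0.296, -0.0667, 1], [0, 0, 0.1, 0.0707, -0.296, -0.0667, 1]])

```text
time: 11.47
ee_pos: [549.4, -175.5, 152.2]
tcp_rot: [-0.002, 0.475, 0.88, -0.0]
wrist_force: [0.9, 0.9, -0.4]
width: 85.6
grasp_force: 0.0
```

```bash
cat >> h.py <<'E'
def boxtop(m,d,p,xy,zt,tol=6,rad=55):
    C=cloud(d,m);k=((abs(C[...,2]-zt)<tol)&(np.hypot(C[...,0]-xy[0],C[...,1]-xy[1])<rad)&(d>0)).astype(np.uint8)
    _,l,s,_=cv2.connectedComponentsWithStats(k);i=1+s[1:,4].argmax();P=C[l==i]
    print("boxtop",rect(P[:,:2]),np.percentile(P[:,2],[5,50,95]).round(1),s[i])
E
python3 - <<'E'
from h import *
s,m,p,d=look("b1");boxtop(m,d,p,(554,-174),29)
E
```

```text
11.47 [ 549.4 -175.5  152.2] [-0.002  0.475  0.88  -0.   ]
boxtop (array([ 556.6, -173.9]), array([35.7, 60.7]), 32.9) [27.1 28.4 29.4] [ 302  216   73  114 7784]
```

To row units: -5.5 cm is -0.0733, -3 cm is -0.04.

Call:
arm_command(targets=[[0, 0, 0, 0.0067, 0.0013, -0.04, 1], [0, 0, 0, 0.0067, 0.0013, -0.0733, 1], [0, 0, 0, 0.0067, 0.0013, -0.0733, 1], [0, 0, 0, 0.0067, 0.0013, -0.0733, 1], [0, 0, 0, 0.0067, 0.0013, -0.0733, 1]])

```text
time: 11.93
ee_pos: [556.0, -172.7, 100.7]
tcp_rot: [0.0, 0.473, 0.881, 0.0]
wrist_force: [0.0, -0.7, -0.1]
width: 85.4
grasp_force: 0.0
```

Run:
```python
from h import *
s,m,p,d=look("b2");boxtop(m,d,p,(556,-174),29)
```

```text
11.93 [ 556.  -172.7  100.7] [0.    0.473 0.881 0.   ]
boxtop (array([ 556.5, -173.9]), array([35.8, 60.7]), 32.8) [26.9 28.4 29.4] [  275   242    97   146 13172]
```

To row units: -1.5 cm is -0.02, -1 cm is -0.0133, -0.5 degrees is -0.0042.

Call:
arm_command(targets=[[0, 0, -0.0042, 0.0007, -0.0013, -0.0133, 1], [0, 0, -0.0042, 0.0007, -0.0013, -0.02, 1], [0, 0, -0.0042, 0.0007, -0.0013, -0.02, 0.3], [0, 0, -0.0042, 0.0007, -0.0013, -0.02, 0.3], [0, 0, -0.0042, 0.0007, -0.0013, -0.02, 0.3], [0, 0, -0.0042, 0.0007, -0.0013, -0.02, 0.3], [0, 0, -0.0042, 0.0007, -0.0013, -0.02, 0.3], [0, 0, -0.0042, 0.0007, -0.0013, -0.02, 0.3], [0, 0, -0.0042, 0.0007, -0.0013, -0.02, 0.3]], grip_force=40)

```text
time: 12.73
ee_pos: [556.5, -174.7, 85.2]
tcp_rot: [0.0, 0.478, 0.879, 0.0]
wrist_force: [-0.3, -1.0, 3.1]
width: 33.9
grasp_force: 41.6
```

To row units: 11.3 cm is 0.1507, -10.6 cm is -0.1413, -11.7 degrees is -0.0975.

Call:
arm_command(targets=[[0, 0, 0, 0, 0, 0.0533, 0.3], [0, 0, 0, 0, 0, 0.08, 0.3], [0, 0, -0.05, -0.1413, 0.1507, 0.08, 0.3], [0, 0, -0.0975, -0.1413, 0.1507, 0.08, 0.3], [0, 0, -0.0975, -0.1413, 0.1507, 0.08, 0.3], [0, 0, -0.0975, -0.1413, 0.1507, 0.08, 0.3], [0, 0, -0.0975, -0.1413, 0.1507, 0.0667, 0.3], [0, 0, -0.0975, -0.1413, 0.1507, 0.0533, 0.3], [0, 0, -0.0975, -0.1413, 0.1507, 0.0533, 0.3]])

```text
time: 13.48
ee_pos: [449.2, -61.3, 122.8]
tcp_rot: [-0.001, 0.564, 0.825, -0.0]
wrist_force: [-0.2, 0.3, -1.3]
width: 33.8
grasp_force: 41.3
```

Run:
```python
from h import *
s,m,p,d=look("b3");boxtop(m,d,p,s["ee_pos"][:2],s["ee_pos"][2]-85.2+29,5,45)
```

```text
13.48 [449.2 -61.3 122.8] [-0.001  0.564  0.825 -0.   ]
boxtop (array([449.8, -59.9]), array([61.5, 60.4]), 21.4) [64.6 66.1 67.4] [  233   251   186   159 16977]
```

To row units: -1.2 cm is -0.016, -0.15 cm is -0.002.

Call:
arm_command(targets=[[0, 0, 0, 0.0013, -0.002, -0.0067, 0.3], [0, 0, 0, 0.0013, -0.002, -0.0133, 0.3], [0, 0, 0, 0.0013, -0.002, -0.016, 0.3], [0, 0, 0, 0.0013, -0.002, -0.016, 0.3]])

```text
time: 13.87
ee_pos: [450.9, -63.4, 111.9]
tcp_rot: [-0.001, 0.565, 0.825, -0.0]
wrist_force: [0.4, 0.1, -0.7]
width: 34.1
grasp_force: 41.3
```

Run:
```python
from h import *
s,m,p,d=look("b4");boxtop(m,d,p,s["ee_pos"][:2],s["ee_pos"][2]-85.2+29,5,45)
C=cloud(d,m);e=np.array([np.cos(np.radians(21.3)),np.sin(np.radians(21.3))]);c=np.array([474.6,-7.7])
# recess opening limits along long axis seen on insert top: print z profile along ey through recess centre
f=np.array([-e[1],e[0]]);X=(C[...,:2]-c)@np.stack([e,f],1)
for v in np.arange(-90,0,4):
    k=(abs(X[...,1]-v)<2)&(X[...,0]>-63)&(X[...,0]<-21)&(d>0)&(C[...,2]<80)
    print(v,k.sum(),np.median(C[k][:,2]).round(1) if k.any() else None)
```

```text
13.87 [450.9 -63.4 111.9] [-0.001  0.565  0.825 -0.   ]
boxtop (array([451.5, -61.8]), array([61.4, 60.1]), 22.2) [53.7 55.1 56.4] [  233   252   186   158 16965]
-90 0 None
-86 0 None
-82 0 None
-78 0 None
-74 1 54.0
-70 782 55.1
-66 908 55.1
-62 913 55.1
-58 939 55.2
-54 1220 55.4
-50 1323 55.4
-46 1375 55.5
-42 1406 55.4
-38 1490 55.4
-34 2631 56.4
-30 1161 55.1
-26 1155 55.1
-22 1201 55.1
-18 1445 55.0
-14 4181 44.2
-10 510 11.8
-6 672 25.3
-2 1264 25.5
```

The box is centred over the recess on the long axis (-72 to -13 against -77 to -7). Lowering and releasing.

Call:
arm_command(targets=[[0, 0, 0, 0, 0, -0.008, 0.3], [0, 0, 0, 0, 0, -0.016, 0.3], [0, 0, 0, 0, 0, -0.018, 0.3], [0, 0, 0, 0, 0, -0.018, 0.3]])

```text
time: 14.25
ee_pos: [450.6, -62.9, 98.4]
tcp_rot: [-0.001, 0.565, 0.825, -0.0]
wrist_force: [-0.1, 0.3, -0.9]
width: 33.8
grasp_force: 41.2
```

Next I release, rise, and go on towards the lamp box; the check follows from above.

To row units: 12 cm is 0.16, 8 cm is 0.1067.

Call:
arm_command(targets=[[0, 0, 0, 0, 0, -0.0007, 0.55], [0, 0, 0, 0, 0, -0.0007, 0.55], [0, 0, 0, 0, 0, -0.0007, 0.55], [0, 0, 0, 0, 0, 0.0533, 0.6], [0, 0, 0, 0, 0, 0.1067, 1], [0, 0, 0, 0, 0, 0.16, 1], [0, 0, 0, 0, 0, 0.16, 1]])

```text
time: 14.83
ee_pos: [455.2, -64.0, 228.4]
tcp_rot: [0.006, 0.565, 0.825, 0.002]
wrist_force: [1.0, 0.8, 1.6]
width: 84.2
grasp_force: 0.0
```

Run:
```python
from h import *
s,m,p,d=look("b5");boxtop(m,d,p,(451,-62),41,6,40)
d0=np.load("pics/top0.npy");boxtop(eyes.camera_model("top"),d0,None,(690,-36),76,7,45)
```

```text
14.83 [455.2 -64.  228.4] [0.006 0.565 0.825 0.002]
boxtop (array([451.2, -61.7]), array([35.6, 59.5]), 21.3) [39.  40.4 41.5] [ 288  182   56   90 4842]
boxtop (array([690.4, -36.4]), array([47. , 44.7]), 33.0) [70.4 74.7 79.2] [337 158  24  24 328]
```

The fuse box is seated (top 40.4, centre within 1 mm). Now the lamp box.

To row units: 23.5 cm is 0.3133, 2.8 cm is 0.0373, 12 degrees is 0.1.

Call:
arm_command(targets=[[0, 0, 0.05, 0.3133, 0.0373, 0, 1], [0, 0, 0.1, 0.3133, 0.0373, 0, 1], [0, 0, 0.1, 0.3133, 0.0373, 0, 1], [0, 0, 0.1, 0.3133, 0.0373, 0, 1], [0, 0, 0.1, 0.3133, 0.0373, 0, 1], [0, 0, 0.1, 0.3133, 0.0373, 0, 1], [0, 0, 0.1, 0.3133, 0.0373, -0.0267, 1], [0, 0, 0.1, 0.3133, 0.0373, -0.0267, 1]])

```text
time: 15.55
ee_pos: [685.3, -34.4, 193.4]
tcp_rot: [-0.003, 0.475, 0.88, -0.001]
wrist_force: [-1.7, 0.5, -1.8]
width: 85.3
grasp_force: 0.0
```

Run:
```python
from h import *
s,m,p,d=look("l1");boxtop(m,d,p,(690,-36),76,7,45)
```

```text
15.55 [685.3 -34.4 193.4] [-0.003  0.475  0.88  -0.001]
boxtop (array([693.4, -36.1]), array([45.8, 45.9]), 33.2) [73.8 75.4 76.5] [ 290  239   94   89 7931]
```

To row units: -3.5 cm is -0.0467, -2 cm is -0.0267.

Call:
arm_command(targets=[[0, 0, 0, 0.008, -0.002, -0.0267, 1], [0, 0, 0, 0.008, -0.002, -0.0467, 1], [0, 0, 0, 0.008, -0.002, -0.0467, 1], [0, 0, 0, 0.008, -0.002, -0.0467, 1]])

```text
time: 15.93
ee_pos: [690.3, -36.5, 162.6]
tcp_rot: [-0.002, 0.475, 0.88, -0.001]
wrist_force: [0.5, 0.2, 0.4]
width: 85.3
grasp_force: 0.0
```

Run:
```python
from h import *
s,m,p,d=look("l2");boxtop(m,d,p,(693,-36),76,7,45)
```

```text
15.93 [690.3 -36.5 162.6] [-0.002  0.475  0.88  -0.001]
boxtop (array([693.1, -35.7]), array([45.9, 44.9]), 33.1) [73.7 75.4 76.5] [  275   249   112   103 10915]
```

To row units: -5.8 cm is -0.0773, -5.5 cm is -0.0733.

Call:
arm_command(targets=[[0, 0, 0, 0.0027, 0.0007, -0.04, 1], [0, 0, 0, 0.0027, 0.0007, -0.0733, 1], [0, 0, 0, 0.0027, 0.0007, -0.0773, 1], [0, 0, 0, 0.0027, 0.0007, -0.0773, 1], [0, 0, 0, 0.0027, 0.0007, -0.0773, 0.4], [0, 0, 0, 0.0027, 0.0007, -0.0773, 0.4], [0, 0, 0, 0.0027, 0.0007, -0.0773, 0.4], [0, 0, 0, 0.0027, 0.0007, -0.0773, 0.4], [0, 0, 0, 0.0027, 0.0007, -0.0773, 0.4], [0, 0, 0, 0.0027, 0.0007, -0.0773, 0.4]], grip_force=40)

```text
time: 16.82
ee_pos: [695.5, -36.2, 108.7]
tcp_rot: [0.002, 0.475, 0.88, 0.001]
wrist_force: [-0.1, 0.6, 6.4]
width: 44.6
grasp_force: 41.6
```

To row units: -27.5 cm is -0.3667, 5.2 cm is 0.0693, -12 degrees is -0.1.

Call:
arm_command(targets=[[0, 0, 0, 0, 0, 0.0533, 0.4], [0, 0, 0, 0, 0, 0.1067, 0.4], [0, 0, 0, -0.04, 0.0067, 0.12, 0.4], [0, 0, -0.05, -0.3667, 0.0693, 0.12, 0.4], [0, 0, -0.1, -0.3667, 0.0693, 0.12, 0.4], [0, 0, -0.1, -0.3667, 0.0693, 0.12, 0.4], [0, 0, -0.1, -0.3667, 0.0693, 0.12, 0.4], [0, 0, -0.1, -0.3667, 0.0693, 0.12, 0.4], [0, 0, -0.1, -0.3667, 0.0693, 0.12, 0.4], [0, 0, -0.1, -0.3667, 0.0693, 0.12, 0.4], [0, 0, -0.1, -0.3667, 0.0693, 0.0933, 0.4], [0, 0, -0.1, -0.3667, 0.0693, 0.0667, 0.4]])

```text
time: 17.82
ee_pos: [420.0, 16.1, 158.1]
tcp_rot: [0.003, 0.565, 0.825, 0.002]
wrist_force: [0.4, 0.1, -0.3]
width: 44.7
grasp_force: 41.2
```

```bash
cat > lm.py <<'E'
from h import *
import sys
s,m,p,d=look(sys.argv[1]);C=cloud(d,m);z=s["ee_pos"][2]-108.7+76
boxtop(m,d,p,s["ee_pos"][:2],z,4,45)
a=np.radians(21.3);e=np.array([np.cos(a),np.sin(a)]);f=np.array([-e[1],e[0]])
k=(abs(C[...,2]-z)<4)&(d>0);X=(C[k][:,:2]-s["ee_pos"][:2])@np.stack([e,f],1);X=X[(abs(X)<40).all(1)]
Y=X[abs(X[:,0])<18];print("f extent",np.percentile(Y[:,1],[.5,99.5]).round(1))
E
python3 lm.py l3
```

```text
17.82 [420.   16.1 158.1] [0.003 0.565 0.825 0.002]
boxtop (array([420.2,  18.1]), array([70.7, 45.8]), 20.7) [123.5 124.9 125.9] [  195   300   260   139 22654]
f extent [-20.   24.2]
```

To row units: -1.8 cm is -0.024, -0.8 cm is -0.0107, 0.4 degrees is 0.0033.

Call:
arm_command(targets=[[0, 0, 0.0033, 0.0009, -0.0025, -0.0107, 0.4], [0, 0, 0.0033, 0.0009, -0.0025, -0.024, 0.4], [0, 0, 0.0033, 0.0009, -0.0025, -0.024, 0.4], [0, 0, 0.0033, 0.0009, -0.0025, -0.024, 0.4]])

```text
time: 18.2
ee_pos: [419.9, 14.0, 138.1]
tcp_rot: [-0.0, 0.562, 0.827, -0.0]
wrist_force: [-0.5, 0.3, -0.0]
width: 44.9
grasp_force: 41.2
```

```bash
python3 lm.py l4
```

```text
18.2 [419.9  14.  138.1] [-0.     0.562  0.827 -0.   ]
boxtop (array([420. ,  16.2]), array([69.7, 45.8]), 21.9) [103.6 104.9 105.9] [  199   300   254   139 22651]
f extent [-19.8  24.3]
```

Box centre (420.0,16.2) against target (420.2,16.1). Lowering.

To row units: -1.75 cm is -0.0233, -1.5 cm is -0.02.

Call:
arm_command(targets=[[0, 0, 0, 0, 0, -0.0067, 0.4], [0, 0, 0, 0, 0, -0.0133, 0.4], [0, 0, 0, 0, 0, -0.02, 0.4], [0, 0, 0, 0, 0, -0.0233, 0.4], [0, 0, 0, 0, 0, -0.0233, 0.4], [0, 0, 0, 0, 0, -0.0233, 0.4]])

```text
time: 18.75
ee_pos: [419.6, 14.1, 120.4]
tcp_rot: [-0.0, 0.562, 0.827, -0.0]
wrist_force: [-0.4, 0.5, -0.5]
width: 44.7
grasp_force: 41.2
```

To row units: 12 cm is 0.16, 8 cm is 0.1067.

Call:
arm_command(targets=[[0, 0, 0, 0, 0, -0.0016, 0.4], [0, 0, 0, 0, 0, -0.0016, 0.4], [0, 0, 0, 0, 0, -0.0016, 0.8], [0, 0, 0, 0, 0, -0.0016, 1], [0, 0, 0, 0, 0, -0.0016, 1], [0, 0, 0, 0, 0, -0.0016, 1], [0, 0, 0, 0, 0, 0.0533, 1], [0, 0, 0, 0, 0, 0.1067, 1], [0, 0, 0, 0, 0, 0.16, 1], [0, 0, 0, 0, 0, 0.16, 1]])

```text
time: 19.58
ee_pos: [423.5, 13.8, 249.6]
tcp_rot: [0.006, 0.562, 0.827, 0.003]
wrist_force: [0.7, -0.2, 0.5]
width: 85.7
grasp_force: 0.0
```

To row units: -14 cm is -0.1867, 6 cm is 0.08.

Call:
arm_command(targets=[[0, 0, 0, 0.0267, -0.1867, 0.08, 1], [0, 0, 0, 0.0267, -0.1867, 0.08, 1], [0, 0, 0, 0.0267, -0.1867, 0.08, 1], [0, 0, 0, 0.0267, -0.1867, 0.08, 1], [0, 0, 0, 0.0267, -0.1867, 0.08, 1], [0, 0, 0, 0.0267, -0.1867, 0.08, 1]])

```text
time: 20.08
ee_pos: [440.1, -127.3, 301.3]
tcp_rot: [0.001, 0.563, 0.826, 0.0]
wrist_force: [-0.0, 0.9, -0.4]
width: 85.3
grasp_force: 0.0
```

Run:
```python
from h import *
s,m,p,d=look("end")
for xy,z in(((420,16),86),((451,-62),41),((498,47),36),((529,-31),42)): boxtop(m,d,p,xy,z,6,38)
```

```text
20.08 [ 440.1 -127.3  301.3] [0.001 0.563 0.826 0.   ]
boxtop (array([424.2,   6.6]), array([45. , 25.9]), 21.7) [83.7 85.2 86.5] [ 342    0   73   47 3333]
boxtop (array([451.5, -62.5]), array([35.9, 59.6]), 21.7) [38.9 40.3 41.6] [ 344  101   48   79 3556]
boxtop (array([501.6,  41.2]), array([54.3, 42.6]), 20.9) [33.2 35.3 37.5] [ 447    0   77   64 4069]
boxtop (array([530.2, -32.6]), array([48.3, 47.1]), 21.4) [40.4 41.8 43. ] [ 444  111   63   63 3001]
```

View pics/end.png

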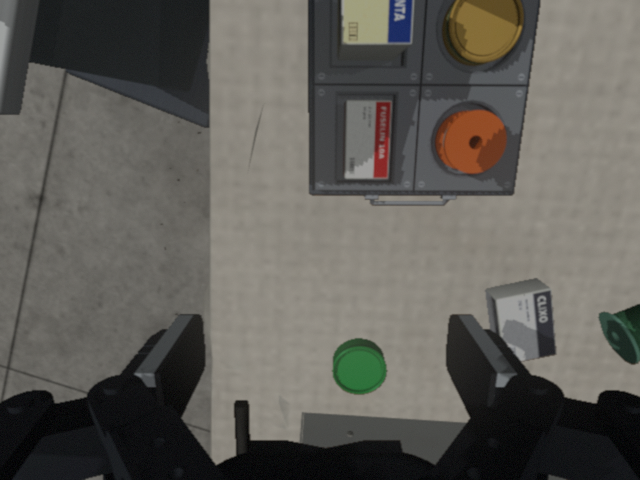

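The last view shows all four in their recesses: lamp box (377,20), fuse box (368,140), flux tin (484,28) and reel (472,140). Their tops are at the seated heights, and the carton at (522,320) is where it was. Handing in.

```bash
python3 -c "
from workcell import bot
print(bot.sign_off())"
```

```text
the job is handed in; nothing more can be done
None
```

The job is handed in: reel, flux tin, fuse box and lamp box are all seated upright in their recesses after about 20 s, and I did not touch the grease tin, the carton or the look-alikes.

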